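# Count out four chocolates on the tipping board

## Task

Take the counting board by its leaning handle lip and tip it down until one gold chocolate has settled in each of the four pockets, then tip it back fully to its starting rest so that the three spares roll back into the channel at the far end. Then swing the steel keeper bar fully down across the channel's mouth, and leave everything at rest, without spilling a chocolate or disturbing the crockery around.

Things in the scene. Friction and masses are not known exactly. Their poses are not given: they have to be found in the camera images.
- stand: Fixed brass stand of the counting board; position and yaw vary. Foot plate 170 x 165 x 12 mm; two cheeks beside the board carry the hinge. Origin: centre of its underside, on the table. x points from the board's handle lip (near end) to its channel (far end), y along the hinge axis, z up. The hinge axis is parallel to y, 75 mm above the origin.
- board (a joint): Tip angle of the wooden board about the hinge axis (rad); grows as the lip is pushed down. 0 = on its stop, channel end 12.5 deg low (start), 0.218 = level, 0.44 = other stop, pocket end 12.7 deg low. Stiff hinge, stays where left; 3 to 4 N at the lip moves it. Board frame: on the hinge axis, x along the board to the channel, y the hinge axis, z square to the board.
- lip_grip (a point): Point to grip on the handle lip: mid-width, mid-thickness, 16 mm below its free edge; at x -104.2, z 45.9 mm in the board frame (axes of that frame). The lip is a flat wooden blade, 8 mm thick, 90 mm wide (along y), 66 mm long, leaning outwards from the board 33 deg from the board's z: 20.5 deg from vertical at joint board = 0, 45.7 deg at 0.44.
- channel (a point): Middle of the channel on the running surface (x 50, z 10 mm in the board frame; its axes). The board is an open tray, inside 140 mm along x (-70 to 70 mm) and 121 mm along y; its 5 mm walls rise 22 mm above the flat running surface. The channel is the far strip, from the keeper (34 mm towards -x of this point) to the far wall (20 mm towards +x).
- keeper_grip (a point): Point to grip near the free end of the keeper, a steel bar 12 mm wide (along its pivot axis), 10 mm thick; 15 mm from its tip, 166 mm from its pivot. -y runs from pivot to tip, x is the pivot axis. Fingers closing along x, from above, can hold it all the way down. Shut, it is 31 mm outside the board's -y wall. A blade 5 mm thick hangs 18 mm below the bar, 26 to 118 mm from the pivot.
- keeper_hinge (a point): Pivot of the keeper on the +y side wall of the board: x 16, y 69, z 40 mm in the board frame (axes of that frame). The pivot axis is the board's x.
- keeper (a joint): Angle of the keeper (rad): 0 = shut, lying across the tray at the channel's mouth, pi/2 = standing up square to the board, up to 1.95; starts standing, at 1.45 to 1.75. Stiff pivot, stays where it is left; moving it takes 1 to 2 N at its end.
- pocket0 (a point): Pocket 0 of 4 (in a row along y, at the lip end of the tray): centre of its floor. 28 x 28 mm, 10 mm deep below the running surface, 31 mm apart, with 7 mm high sharp ridges between; holds one chocolate, whose centre is then 13 mm above this point. Board frame axes.
- pocket1 (a point): Pocket 1 of 4 (in a row along y, at the lip end of the tray): centre of its floor. 28 x 28 mm, 10 mm deep below the running surface, 31 mm apart, with 7 mm high sharp ridges between; holds one chocolate, whose centre is then 13 mm above this point. Board frame axes.
- pocket2 (a point): Pocket 2 of 4 (in a row along y, at the lip end of the tray): centre of its floor. 28 x 28 mm, 10 mm deep below the running surface, 31 mm apart, with 7 mm high sharp ridges between; holds one chocolate, whose centre is then 13 mm above this point. Board frame axes.
- pocket3 (a point): Pocket 3 of 4 (in a row along y, at the lip end of the tray): centre of its floor. 28 x 28 mm, 10 mm deep below the running surface, 31 mm apart, with 7 mm high sharp ridges between; holds one chocolate, whose centre is then 13 mm above this point. Board frame axes.
- choc0_center (a point): Centre of a gold foil-wrapped round chocolate, a ball 26 mm across, about 12 g, one of seven alike; starts in the channel. Rolls on slopes over about 5 deg.
- choc1_center (a point): Centre of a gold foil-wrapped round chocolate, a ball 26 mm across, about 12 g, one of seven alike; starts in the channel. Rolls on slopes over about 5 deg.
- choc2_center (a point): Centre of a gold foil-wrapped round chocolate, a ball 26 mm across, about 12 g, one of seven alike; starts in the channel. Rolls on slopes over about 5 deg.
- choc3_center (a point): Centre of a gold foil-wrapped round chocolate, a ball 26 mm across, about 12 g, one of seven alike; starts in the channel. Rolls on slopes over about 5 deg.
- choc4_center (a point): Centre of a gold foil-wrapped round chocolate, a ball 26 mm across, about 12 g, one of seven alike; starts in the channel. Rolls on slopes over about 5 deg.
- choc5_center (a point): Centre of a gold foil-wrapped round chocolate, a ball 26 mm across, about 12 g, one of seven alike; starts in the channel. Rolls on slopes over about 5 deg.
- choc6_center (a point): Centre of a gold foil-wrapped round chocolate, a ball 26 mm across, about 12 g, one of seven alike; starts in the channel. Rolls on slopes over about 5 deg.
- cup: Bystander: white espresso cup, 64 mm across, 55 mm high. Origin: centre of its underside.
- saucer: Bystander: white saucer, 116 mm across, 16 mm high. Origin: centre of its underside.
- jar: Bystander: glass sugar jar with steel cap, 60 mm across, 85 mm high. Origin: centre of its underside.
- spoon: Bystander: steel spoon, 130 mm long. Origin: centre of its underside.
- jug: Bystander: steel milk jug, 84 mm across, 95 mm high. Origin: centre of its underside.
- glass: Bystander: drinking glass, 72 mm across, 100 mm high. Origin: centre of its underside.

How it is judged (in metres and radians):
On the way, in this order (a step that is already met when the one before it is completed fails the run):
1. the board is tipped past level towards its pockets and each of the four pockets holds a chocolate (distance between any of choc0_center, choc1_center, choc2_center, choc3_center, choc4_center, choc5_center, choc6_center and pocket0 below 0.017 m and distance between any of choc0_center, choc1_center, choc2_center, choc3_center, choc4_center, choc5_center, choc6_center and pocket1 below 0.017 m and distance between any of choc0_center, choc1_center, choc2_center, choc3_center, choc4_center, choc5_center, choc6_center and pocket2 below 0.017 m and distance between any of choc0_center, choc1_center, choc2_center, choc3_center, choc4_center, choc5_center, choc6_center and pocket3 below 0.017 m and value of joint board above 0.23 rad), for 0.2 s.
2. the board is back at rest (within 0.06 rad of its stop), the four pockets full and the spares in the channel, the keeper still open (distance between any of choc0_center, choc1_center, choc2_center, choc3_center, choc4_center, choc5_center, choc6_center and pocket0 below 0.017 m and distance between any of choc0_center, choc1_center, choc2_center, choc3_center, choc4_center, choc5_center, choc6_center and pocket1 below 0.017 m and distance between any of choc0_center, choc1_center, choc2_center, choc3_center, choc4_center, choc5_center, choc6_center and pocket2 below 0.017 m and distance between any of choc0_center, choc1_center, choc2_center, choc3_center, choc4_center, choc5_center, choc6_center and pocket3 below 0.017 m and ((x of choc0_center in the frame of channel above -0.022 m and z of choc0_center in the frame of channel below 0.022 m) or distance between choc0_center and pocket0 below 0.017 m or distance between choc0_center and pocket1 below 0.017 m or distance between choc0_center and pocket2 below 0.017 m or distance between choc0_center and pocket3 below 0.017 m) and ((x of choc1_center in the frame of channel above -0.022 m and z of choc1_center in the frame of channel below 0.022 m) or distance between choc1_center and pocket0 below 0.017 m or distance between choc1_center and pocket1 below 0.017 m or distance between choc1_center and pocket2 below 0.017 m or distance between choc1_center and pocket3 below 0.017 m) and ((x of choc2_center in the frame of channel above -0.022 m and z of choc2_center in the frame of channel below 0.022 m) or distance between choc2_center and pocket0 below 0.017 m or distance between choc2_center and pocket1 below 0.017 m or distance between choc2_center and pocket2 below 0.017 m or distance between choc2_center and pocket3 below 0.017 m) and ((x of choc3_center in the frame of channel above -0.022 m and z of choc3_center in the frame of channel below 0.022 m) or distance between choc3_center and pocket0 below 0.017 m or distance between choc3_center and pocket1 below 0.017 m or distance between choc3_center and pocket2 below 0.017 m or distance between choc3_center and pocket3 below 0.017 m) and ((x of choc4_center in the frame of channel above -0.022 m and z of choc4_center in the frame of channel below 0.022 m) or distance between choc4_center and pocket0 below 0.017 m or distance between choc4_center and pocket1 below 0.017 m or distance between choc4_center and pocket2 below 0.017 m or distance between choc4_center and pocket3 below 0.017 m) and ((x of choc5_center in the frame of channel above -0.022 m and z of choc5_center in the frame of channel below 0.022 m) or distance between choc5_center and pocket0 below 0.017 m or distance between choc5_center and pocket1 below 0.017 m or distance between choc5_center and pocket2 below 0.017 m or distance between choc5_center and pocket3 below 0.017 m) and ((x of choc6_center in the frame of channel above -0.022 m and z of choc6_center in the frame of channel below 0.022 m) or distance between choc6_center and pocket0 below 0.017 m or distance between choc6_center and pocket1 below 0.017 m or distance between choc6_center and pocket2 below 0.017 m or distance between choc6_center and pocket3 below 0.017 m) and value of joint board below 0.06 rad and value of joint keeper above 0.5 rad), for 0.2 s.
At the end, for the whole second after the job is handed in: Each pocket holds a chocolate (centre within 17 mm of its floor point), the other three lie in the channel (centre at most 22 mm to the lip side of the channel point), the board within 0.06 rad of its starting rest, the keeper within 0.08 rad of shut, chocolates at rest (distance between any of choc0_center, choc1_center, choc2_center, choc3_center, choc4_center, choc5_center, choc6_center and pocket0 below 0.017 m and distance between any of choc0_center, choc1_center, choc2_center, choc3_center, choc4_center, choc5_center, choc6_center and pocket1 below 0.017 m and distance between any of choc0_center, choc1_center, choc2_center, choc3_center, choc4_center, choc5_center, choc6_center and pocket2 below 0.017 m and distance between any of choc0_center, choc1_center, choc2_center, choc3_center, choc4_center, choc5_center, choc6_center and pocket3 below 0.017 m and ((x of choc0_center in the frame of channel above -0.022 m and z of choc0_center in the frame of channel below 0.022 m) or distance between choc0_center and pocket0 below 0.017 m or distance between choc0_center and pocket1 below 0.017 m or distance between choc0_center and pocket2 below 0.017 m or distance between choc0_center and pocket3 below 0.017 m) and ((x of choc1_center in the frame of channel above -0.022 m and z of choc1_center in the frame of channel below 0.022 m) or distance between choc1_center and pocket0 below 0.017 m or distance between choc1_center and pocket1 below 0.017 m or distance between choc1_center and pocket2 below 0.017 m or distance between choc1_center and pocket3 below 0.017 m) and ((x of choc2_center in the frame of channel above -0.022 m and z of choc2_center in the frame of channel below 0.022 m) or distance between choc2_center and pocket0 below 0.017 m or distance between choc2_center and pocket1 below 0.017 m or distance between choc2_center and pocket2 below 0.017 m or distance between choc2_center and pocket3 below 0.017 m) and ((x of choc3_center in the frame of channel above -0.022 m and z of choc3_center in the frame of channel below 0.022 m) or distance between choc3_center and pocket0 below 0.017 m or distance between choc3_center and pocket1 below 0.017 m or distance between choc3_center and pocket2 below 0.017 m or distance between choc3_center and pocket3 below 0.017 m) and ((x of choc4_center in the frame of channel above -0.022 m and z of choc4_center in the frame of channel below 0.022 m) or distance between choc4_center and pocket0 below 0.017 m or distance between choc4_center and pocket1 below 0.017 m or distance between choc4_center and pocket2 below 0.017 m or distance between choc4_center and pocket3 below 0.017 m) and ((x of choc5_center in the frame of channel above -0.022 m and z of choc5_center in the frame of channel below 0.022 m) or distance between choc5_center and pocket0 below 0.017 m or distance between choc5_center and pocket1 below 0.017 m or distance between choc5_center and pocket2 below 0.017 m or distance between choc5_center and pocket3 below 0.017 m) and ((x of choc6_center in the frame of channel above -0.022 m and z of choc6_center in the frame of channel below 0.022 m) or distance between choc6_center and pocket0 below 0.017 m or distance between choc6_center and pocket1 below 0.017 m or distance between choc6_center and pocket2 below 0.017 m or distance between choc6_center and pocket3 below 0.017 m) and value of joint board below 0.06 rad and value of joint keeper below 0.08 rad and linear speed of each of choc0, choc1, choc2, choc3, choc4, choc5, choc6 below 0.02 m/s); the robot touches nothing.
It fails at once if a chocolate falls off the board (height (world z) of any of choc0_center, choc1_center, choc2_center, choc3_center, choc4_center, choc5_center, choc6_center below 0.045 m).
It fails at once if a piece of crockery is moved more than 30 mm or tipped (distance of any of cup, saucer, jar, spoon, jug, glass from where it was at the start of the episode above 0.03 m or angle between any of cup, saucer, jar, jug, glass's own z axis and vertical above 0.5 rad).
It also fails if it takes over 61 s, if anything falls off the work surface, if the arm or the gripper's body presses on something with over 40 N, if the wrist force passes 120 N, or if a joint passes its speed limit or range.

## Robot

A 6-joint arm with a two-finger parallel gripper is mounted at the origin on the work surface. World frame = base frame: x ahead of the robot, y to its left, z up, the work surface at z = 0. Lengths are in mm, angles in rad, forces in N, time in s.
With the tool pointing down it reaches from about 275 to 750 mm from the base axis. Payload 10.2 kg.
Tool frame: the origin (TCP) lies at the very end of the fingers, on their centre line; the grasp point (between the pads) lies 19 mm behind it; z points along the fingers, y is the line along which they close (so a half turn about z gives the same grasp; the last joint's range is limited). The gripper opens to 85 mm and grips with 20 to 120 N. Pads are 22 mm wide; open, the fingers measure 114 mm over their backs; the gripper's body (76 mm by 85 mm) begins 54 mm behind the grasp point. The pads swing forward as they close: fully open they stand 13 mm farther back than shut.
Start: joints at [1.031, 0.313, 1.498, -0, 1.331, -0.223], TCP at [163.565, 498.876, 231.294] pointing down, gripper open.
Joint ranges: [-2.94, 2.94], [-0.97, 2.17], [0.19, 2.56], [-1.23, 4.37], [0.02, 3.11], [-2.88, 2.88]. Speed limits (rad/s): [2.39, 2.39, 3.01, 3.14, 3.14, 3.14].

## Interface

Orientations are given as a unit quaternion [w, x, y, z].
In Python, from rig import ctrl gives the robot as it stands.
- The arm moves only by the tool step_arm, never from a script. Its argument "increments" is a list of rows, each a list of 3 entries, a list of its own where there are three numbers: the shift along the tool's x, y, z in cm, then the turn, a rotation vector about the tool's x, y, z in degrees, then the opening in per cent of the stroke, from 0 (shut) to 100 (fully open). A call has 1 to 8 rows; each row is the pose to reach, as a shift and turn from the pose commanded when the call began, along the tool's axes at that moment; what a row does not reach only later rows make up. A row lasts 1/8 s, in which the tool goes at most 62.5 mm and 10.7 degrees, less where a joint would pass 70% of its speed; a pose out of reach is approached as far as the arm can. A call with a gripper value outside its range is refused whole. The fingers move at their own pace and stop on an object; "squeeze" is the grip in N (left out, the last holds). Time passes only in rows, so rows that repeat a pose let the fingers close. It gives the time, the measured TCP pose, the force, the opening and the grip force at its end, in the units of the state.
- ctrl.sense(): the state, without advancing time (a new reading comes with each control period).
- ctrl.capture(name): name is "scene" or "top" or "wrist"; returns a dict with "img" (400x640x3 uint8, red, green, blue), "fx", "fy", "cx", "cy" (pixels), "extrinsics" (4x4, takes a point from camera to world coordinates). Camera axes: x right, y down, z forward; pixel columns grow to the right and rows downward; lengths in mm; the calibration is good to about 2 mm. The wrist camera is an equidistant fisheye: a pixel r from the principal point sees the ray r / f radians off the axis. A picture is of the moment at which its call begins. There is no depth.
- ctrl.finish_job(): hands the job in; it is judged then, once.
The state is a dict: "time_s": time; "joints": joint angles; "dq": joint speeds; "tau": joint torques, N m; "eef_pos": TCP position; "ee_rot": TCP orientation; "force": force on the tool from outside, world axes, zero at the start; "wrist_torque": the same for the moment, N m; "grip_width": opening from 0.0 (shut) to 1.0 (fully open); "grip_force": force on a finger pad.
Only numpy, scipy, OpenCV 4.12 (cv2) and the standard library are available. Lean on these libraries where they do the work, as an engineer would, in place of code of your own. Each camera call takes 0.05 s, during which the arm holds its last target. There are 200 camera calls.

## Working session

There is one attempt and no reset: what is moved stays moved. The work goes in short steps, Python scripts to look and compute and a tool call to move; the robot and the scene stay as the last step left them, time stands still between calls to the robot, and variables do not carry over. Pictures are saved under pics/ and viewed, at most 10 in all, crops included, and the job is handed in when it is done.

Besides the shell and the picture viewer there is one more tool, called as name(argument=value, ...), one argument or row to a line, values as JSON. step_arm: Moves the arm, as the interface text tells. Its arguments: {"type":"object","properties":{"increments":{"type":"array"},"squeeze":{"type":"number"}},"required":["increments"]}

```bash
mkdir -p pics
python3 - <<'E'
from rig import ctrl
import cv2,numpy as np,pickle
d={}
for n in ["scene","top"]:
    c=ctrl.capture(n); d[n]=c
    print(n,c["fx"],c["fy"],c["cx"],c["cy"],np.round(c["extrinsics"],3).tolist())
    cv2.imwrite(f"pics/{n}0.png",cv2.cvtColor(c["img"],cv2.COLOR_RGB2BGR))
pickle.dump(d,open("d0.pkl","wb"))
print(ctrl.sense())
E
```

```text
scene 376.9057320929904 376.9057320929904 314.6948785053645 206.67524127598483 [[0.673, 0.614, -0.413, 1088.73], [0.74, -0.551, 0.386, -430.025], [0.01, -0.565, -0.825, 981.671], [0.0, 0.0, 0.0, 1.0]]
top 367.1304109810196 367.1304109810196 325.4991492073218 197.9654665491448 [[0.026, -0.994, 0.105, 510.641], [-1.0, -0.024, 0.016, -17.65], [-0.014, -0.106, -0.994, 1444.514], [0.0, 0.0, 0.0, 1.0]]
{'time_s': 0.1, 'joints': array([ 1.03059460e+00,  3.13382927e-01,  1.49831685e+00,  1.12529949e-05,
        1.33100729e+00, -2.23361899e-01]), 'dq': array([ 5.43312056e-04, -1.54583341e-03, -2.22384549e-03,  8.44644999e-04,
        7.23333468e-04, -4.49049704e-05]), 'tau': array([ 3.15979414e-03, -4.12893963e+01, -2.60142267e+01, -1.47546830e-04,
        3.02021297e-03, -2.03579293e-05]), 'eef_pos': array([163.44840577, 498.68259726, 230.81465676]), 'ee_rot': array([-2.12672823e-04,  1.57759405e-01,  9.87477422e-01, -5.15054157e-04]), 'force': array([ 0.06970404, -0.17017765, -0.97211055]), 'wrist_torque': array([0.02118863, 0.04896313, 0.03181131]), 'grip_force': 0.0, 'grip_width': 0.9978208991804507}
```

View pics/scene0.png

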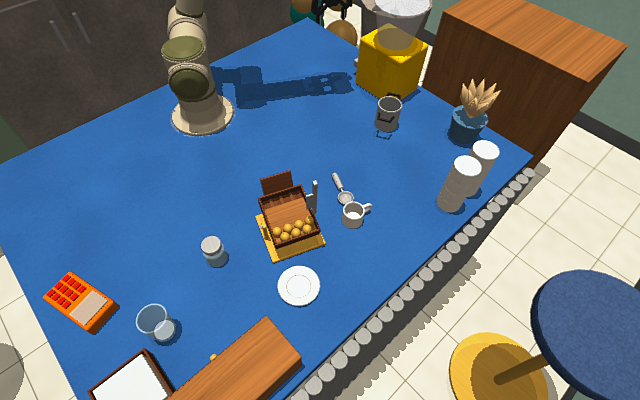

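View pics/top0.png

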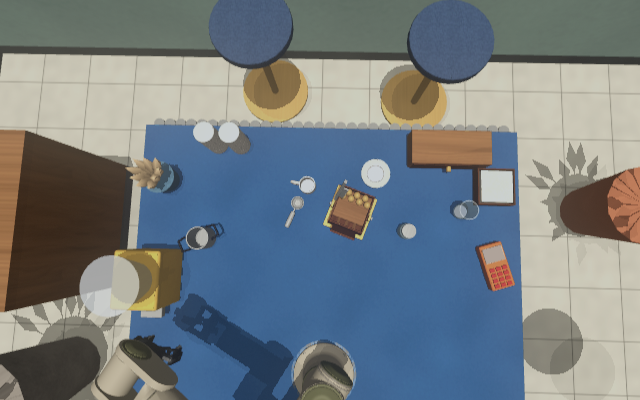

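The scene view shows the board around (290,215), the lip at about (277,183), the keeper standing at (314,193), and cup, spoon, saucer and jar around it. The top view shows the board at (352,209). I'll enlarge both next.

```bash
cat > h.py <<'E'
import numpy as np,cv2,pickle
def ray(c,u,v,wide=False):
    x=np.array([(u-c["cx"])/c["fx"],(v-c["cy"])/c["fy"]])
    if wide:
        r=np.hypot(*x); d=np.r_[x/max(r,1e-9)*np.sin(r),np.cos(r)]
    else: d=np.r_[x,1.]
    E=np.array(c["extrinsics"]); d=E[:3,:3]@d
    return E[:3,3],d/np.linalg.norm(d)
def onz(c,u,v,z,wide=False):
    o,d=ray(c,u,v,wide); return o+d*(z-o[2])/d[2]
def proj(c,p,wide=False):
    E=np.array(c["extrinsics"]); q=E[:3,:3].T@(np.asarray(p)-E[:3,3])
    if wide:
        r=np.hypot(q[0],q[1]); t=np.arctan2(r,q[2]); return np.array([c["cx"]+c["fx"]*t*q[0]/r,c["cy"]+c["fy"]*t*q[1]/r])
    return np.array([c["cx"]+c["fx"]*q[0]/q[2],c["cy"]+c["fy"]*q[1]/q[2]])
def tri(c1,p1,c2,p2,w1=False,w2=False):
    o1,d1=ray(c1,*p1,w1);o2,d2=ray(c2,*p2,w2)
    t=np.linalg.lstsq(np.c_[d1,-d2],o2-o1,rcond=None)[0]
    a=o1+d1*t[0];b=o2+d2*t[1]; return (a+b)/2,np.linalg.norm(a-b)
# board frame -> world given stand (x,y,yaw), board q
def b2w(S,p,q=0.):
    x,y,yaw=S; a=0.218-q   # +a: channel end low
    R=cv2.Rodrigues(np.array([0,0,float(yaw)]))[0]@cv2.Rodrigues(np.array([0,float(a),0]))[0]
    return np.array([x,y,75.])+R@np.asarray(p,float), R
E
python3 - <<'E'
from h import *
d=pickle.load(open("d0.pkl","rb"))
s=d["scene"]["img"][160:272,240:340]; t=d["top"]["img"][172:248,310:390]
a=cv2.resize(s,None,fx=5,fy=5,interpolation=2); b=cv2.resize(t,None,fx=3.6,fy=3.6,interpolation=2)
im=np.zeros((560,790,3),np.uint8); im[:a.shape[0],:500]=a; im[:b.shape[0],502:502+b.shape[1]]=b
cv2.imwrite("pics/crop0.png",im[...,::-1])
for n,z in (("scene",12),("top",12)):
    c=d[n]; hsv=cv2.cvtColor(c["img"],cv2.COLOR_RGB2HSV)
    m=cv2.inRange(hsv,(18,110,90),(35,255,255))
    k=np.zeros_like(m)
    if n=="scene":k[160:272,240:340]=m[160:272,240:340]
    else:k[172:248,310:390]=m[172:248,310:390]
    pts=cv2.findNonZero(k); r=cv2.minAreaRect(pts); bx=cv2.boxPoints(r)
    print(n,np.round(bx,1).tolist())
    w=np.array([onz(c,*p[0],z)[:2] for p in pts],np.float32); r=cv2.minAreaRect(w); print(r, len(w))
E
```

```text
scene [[255.10000610351562, 215.6999969482422], [307.79998779296875, 196.5], [325.0, 243.6999969482422], [272.20001220703125, 262.8999938964844]]
((615.2350463867188, -84.26780700683594), (170.27346801757812, 170.5687713623047), 69.73388671875) 1351
top [[325.3999938964844, 224.6999969482422], [336.6000061035156, 185.3000030517578], [374.3999938964844, 196.10000610351562], [363.20001220703125, 235.5]]
((616.4765625, -90.53356170654297), (153.16929626464844, 160.77426147460938), 75.49156951904297) 201
```

View pics/crop0.png

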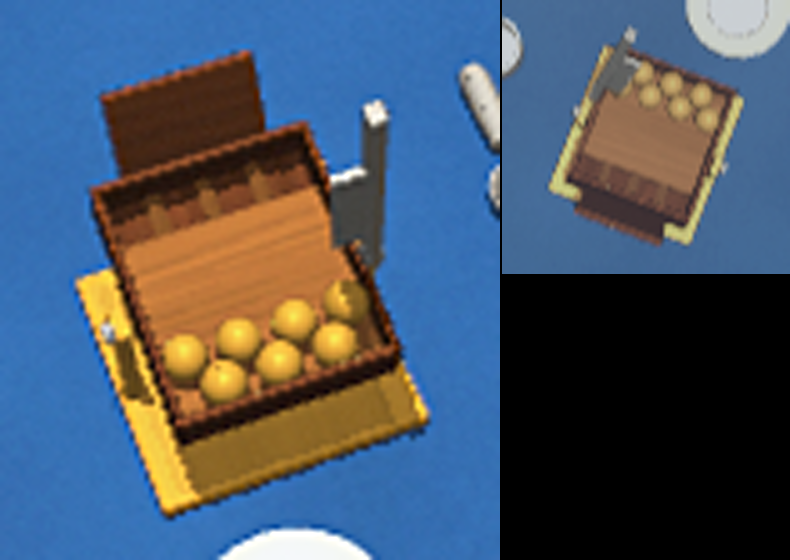

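The crop shows the lip's free edge from scene (260.6,179) to (290,170.4), foot corners at (255.4,216.4), (273.6,263) and (325.4,243), and the keeper tip at about (315,181).

Run:
```python
from h import *
from scipy.optimize import least_squares
d=pickle.load(open("d0.pkl","rb")); c=d["scene"]; t=d["top"]
A,B,C=[onz(c,*p,z) for p,z in (((255.4,216.4),12),((273.6,263),12),((325.4,243),12))]
print(np.round([A,B,C]),"AB",np.linalg.norm(A-B),"BC",np.linalg.norm(B-C))
print("yaw",np.degrees(np.arctan2(*(B-A)[1::-1])),np.degrees(np.arctan2(*(C-B)[1::-1]))-90,"centre",(A+C)/2)
# top-view feet corners
T=lambda u,v:(310+(u-502)/3.6,172+v/3.6)
pt=[T(552,190),T(607,47),T(742,97),T(688,241)]
W=[onz(t,*p,12) for p in pt]; print("top",np.round(W),np.mean(W,0),np.degrees(np.arctan2(*(W[1]-W[0])[1::-1])),np.degrees(np.arctan2(*(W[2]-W[3])[1::-1])))
# lip edge free corners: grip + 16mm along lip dir
l=np.array([-np.sin(np.radians(33)),0,np.cos(np.radians(33))])
S0=(*((A+C)/2)[:2],np.arctan2(*(B-A)[1::-1]))
def show(S):
    for nm,p in (("lip-y",[-104.2,-45,45.9]+16*l),("lip+y",[-104.2,45,45.9]+16*l),("farwall-y",[75,-65,32]),("farwall+y",[75,65,32]),("nearwall-y",[-75,-65,32]),("nearwall+y",[-75,65,32])):
        print(nm,np.round((proj(c,b2w(S,p)[0])-[240,160])*5),np.round((proj(t,b2w(S,p)[0])-[310,172])*3.6+[502,0]))
print(S0);show(S0)
```

```text
[[ 509. -135.   12.]
 [ 669. -192.   12.]
 [ 720.  -39.   12.]] AB 169.52796607352815 BC 161.18181652131517
yaw -19.632808299698873 -18.471230053605424 centre [614.25943973 -87.41854845  12.        ]
top [[ 557.   10.   12.]
 [ 715.  -47.   12.]
 [ 663. -194.   12.]
 [ 506. -138.   12.]] [610.44375343 -92.40631633  12.        ] -19.59113277601839 -19.698404393207962
(np.float64(614.2594397307084), np.float64(-87.418548449164), np.float64(-0.342657146242615))
lip-y [ 99. 100.] [658. 240.]
lip+y [251.  53.] [571. 206.]
farwall-y [180. 431.] [733.  84.]
farwall+y [404. 351.] [615.  40.]
nearwall-y [ 89. 189.] [686. 217.]
nearwall+y [305. 120.] [564. 170.]
```

```bash
cat >> h.py <<'E'
from scipy.spatial.transform import Rotation as Ro
S=(613.,-89.,-0.342)
def liptool(S,q,back=0.):
    "TCP pose gripping the lip at board angle q, backed off along the tool by back mm"
    s,c=np.sin(np.radians(33)),np.cos(np.radians(33))
    g,R=b2w(S,[-104.2,0,45.9],q); y=R@[c,0,s]; z=R@[s,0,-c]
    return g+z*(19-back),np.c_[np.cross(y,z),y,z]
def keeptool(S,th,tilt=0.,back=0.):
    "TCP pose on keeper grip at keeper angle th; tilt = tool turned about board x"
    p=np.array([16,69-166*np.cos(th),40+166*np.sin(th)])
    g,R=b2w(S,p,0.); M=R@cv2.Rodrigues(np.array([float(tilt),0,0]))[0]
    y=M@[1,0,0]; z=M@[0,0,-1]
    return g+z*(19-back),np.c_[np.cross(y,z),y,z]
def pose():
    from rig import ctrl
    s=ctrl.sense(); w,x,y,z=s["ee_rot"]; return s["eef_pos"],Ro.from_quat([x,y,z,w]).as_matrix()
def inc(P0,P1):
    p0,R0=P0;p1,R1=P1
    return np.round(R0.T@(p1-p0)/10,2).tolist(),np.round(Ro.from_matrix(R0.T@R1).as_rotvec(degrees=True),1).tolist()
E
python3 - <<'E'
from h import *
d=pickle.load(open("d0.pkl","rb")); t=d["top"]
for n,uv,z in (("jar",(408,231),85),("cup",(307,185),55),("saucer",(376,173),14)): print(n,np.round(onz(t,*uv,z)))
print(liptool(S,0,90)); print(inc(pose(),liptool(S,0,90)))
print(liptool(S,0),liptool(S,.44),keeptool(S,1.6),keeptool(S,0))
E
```

```text
jar [ 540. -302.   85.]
cup [706.  77.  55.]
saucer [ 766. -190.   14.]
(array([503.07513765, -49.86798745, 208.84933424]), array([[ 0.33537193,  0.88237074,  0.33007202],
       [ 0.94208581, -0.31411404, -0.11750192],
       [ 0.        ,  0.35036301, -0.93661399]]))
([-49.36, -41.54, 2.23], [-16.0, -16.3, 90.4])
(array([532.78161939, -60.44316026, 124.5540754 ]), array([[ 0.33537193,  0.88237074,  0.33007202],
       [ 0.94208581, -0.31411404, -0.11750192],
       [ 0.        ,  0.35036301, -0.93661399]])) (array([520.53764735, -56.08444416,  83.56548878]), array([[ 0.33537193,  0.6577357 ,  0.67446973],
       [ 0.94208581, -0.2341465 , -0.24010363],
       [ 0.        ,  0.71593238, -0.69816963]])) (array([690.57004358, -38.22723078, 254.04453095]), array([[ 0.33537193,  0.91978848, -0.20375186],
       [ 0.94208581, -0.32743434,  0.07253337],
       [ 0.        , -0.21627739, -0.97633196]])) (array([ 599.46432724, -187.1444733 ,   92.0425328 ]), array([[ 0.33537193,  0.91978848, -0.20375186],
       [ 0.94208581, -0.32743434,  0.07253337],
       [ 0.        , -0.21627739, -0.97633196]]))
```

step_arm(
  increments=[
    [[-49.4, -41.5, 2.2], [-16, -16.3, 90.4], 40],
    [[-49.4, -41.5, 2.2], [-16, -16.3, 90.4], 40],
    [[-49.4, -41.5, 2.2], [-16, -16.3, 90.4], 40],
    [[-49.4, -41.5, 2.2], [-16, -16.3, 90.4], 40],
    [[-49.4, -41.5, 2.2], [-16, -16.3, 90.4], 40],
    [[-49.4, -41.5, 2.2], [-16, -16.3, 90.4], 40],
    [[-49.4, -41.5, 2.2], [-16, -16.3, 90.4], 40],
    [[-49.4, -41.5, 2.2], [-16, -16.3, 90.4], 40],
  ],
  squeeze=40,
)

```text
time_s: 1.1
eef_pos: [427.6, 72.2, 214.3]
ee_rot: [0.137, 0.77, 0.616, 0.097]
force: [0.8, 0.5, 0.4]
grip_width: 0.403
grip_force: 0.0
```

```bash
python3 -c "
from h import *
print(inc(pose(),liptool(S,0,90)))"
```

```text
([-10.21, 9.27, 4.02], [-1.2, -1.3, 6.7])
```

step_arm(
  increments=[
    [[-10.2, 9.3, 4.0], [-1.2, -1.3, 6.7], 40],
    [[-10.2, 9.3, 4.0], [-1.2, -1.3, 6.7], 40],
    [[-10.2, 9.3, 4.0], [-1.2, -1.3, 6.7], 40],
    [[-10.2, 9.3, 4.0], [-1.2, -1.3, 6.7], 40],
  ],
)

```text
time_s: 1.6
eef_pos: [503.4, -48.3, 208.5]
ee_rot: [0.145, 0.803, 0.569, 0.102]
force: [0.2, 1.2, 0.1]
grip_width: 0.399
grip_force: 0.0
```

Run:
```python
from h import *
from rig import ctrl
c=ctrl.capture("wrist"); pickle.dump(c,open("w1.pkl","wb"))
im=c["img"].copy()
l=np.array([-np.sin(np.radians(33)),0,np.cos(np.radians(33))]); n=np.array([l[2],0,-l[0]])
for p in ([-104.2,-45,45.9]+16*l+4*n,[-104.2,45,45.9]+16*l+4*n,[-75,-65.5,32],[-75,65.5,32],[75,-65.5,32],[75,65.5,32]):
    u=proj(c,b2w(S,p)[0],True); print(np.round(u)); cv2.circle(im,tuple(int(v) for v in u),3,(0,255,0),1)
cv2.imwrite("pics/w1.png",im[...,::-1])
print(pose()[0],liptool(S,0,90)[0],inc(pose(),liptool(S,0)))
print(np.round(c["extrinsics"],2).tolist(),c["fx"],c["cx"])
```

```text
[325. 279.]
[327. 155.]
[339. 275.]
[342. 122.]
[440. 238.]
[450. 126.]
[503.06590616 -47.25840952 208.60503327] [503.07513765 -49.86798745 208.84933424] ([-0.25, 0.11, 9.01], [-0.1, -0.0, 0.3])
[[0.88, -0.41, 0.23, 478.64], [-0.31, -0.88, -0.36, 32.65], [0.35, 0.25, -0.9, 342.82], [0.0, 0.0, 0.0, 1.0]] 309.70691628693146 318.93925059917433
```

View pics/w1.png

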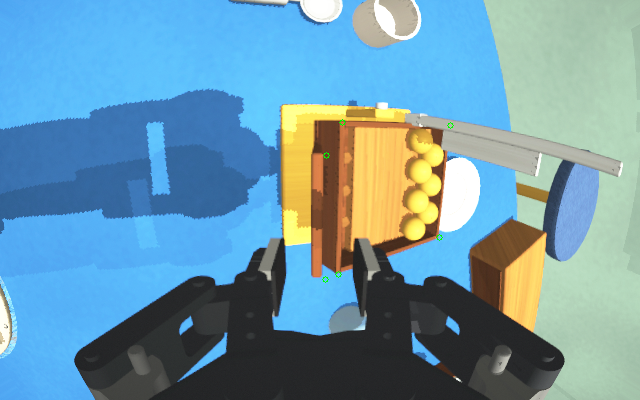

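The wrist view shows the lip edge at about (317,153–277). That is 2 to 3 px from the prediction, and the lip lies between the fingers, so I go down.

step_arm(
  increments=[
    [[-0.2, -0.1, 4.5], [0, 0, 0.3], 40],
    [[-0.2, -0.1, 9.0], [0, 0, 0.3], 40],
    [[-0.2, -0.1, 9.0], [0, 0, 0.3], 40],
    [[-0.2, -0.1, 9.0], [0, 0, 0.3], 0],
    [[-0.2, -0.1, 9.0], [0, 0, 0.3], 0],
    [[-0.2, -0.1, 9.0], [0, 0, 0.3], 0],
  ],
  squeeze=40,
)

```text
time_s: 2.4
eef_pos: [530.7, -58.4, 125.8]
ee_rot: [0.145, 0.804, 0.568, 0.103]
force: [-7.4, 3.3, 4.4]
grip_width: 0.087
grip_force: 40.1
```

```bash
cat >> h.py <<'E'
def arc(P0,dqs,S=S):
    "tool poses turning rigidly with the board by dq"
    yax=np.array([-np.sin(S[2]),np.cos(S[2]),0]); h=np.array([S[0],S[1],75.])
    for dq in dqs:
        M=Ro.from_rotvec(-dq*yax).as_matrix()
        yield inc(P0,(h+M@(P0[0]-h),M@P0[1]))
E
python3 -c "
from h import *
for r in arc(pose(),np.arange(1,9)*.03): print(r)
print(inc(liptool(S,0),pose()))"
```

```text
([-0.0, -0.23, 0.2], [-1.7, -0.0, -0.0])
([-0.0, -0.46, 0.4], [-3.4, -0.0, -0.0])
([-0.0, -0.68, 0.61], [-5.2, -0.0, -0.0])
([-0.0, -0.89, 0.83], [-6.9, -0.0, -0.0])
([-0.0, -1.1, 1.05], [-8.6, -0.0, -0.0])
([-0.0, -1.3, 1.28], [-10.3, -0.0, -0.0])
([-0.0, -1.49, 1.52], [-12.0, -0.0, -0.0])
([-0.0, -1.68, 1.76], [-13.8, -0.0, -0.0])
([0.12, -0.21, -0.21], [0.1, 0.1, -0.0])
```

step_arm(
  increments=[
    [[0, -0.23, 0.2], [-1.7, 0, 0], 0],
    [[0, -0.46, 0.4], [-3.4, 0, 0], 0],
    [[0, -0.68, 0.61], [-5.2, 0, 0], 0],
    [[0, -0.89, 0.83], [-6.9, 0, 0], 0],
    [[0, -1.1, 1.05], [-8.6, 0, 0], 0],
    [[0, -1.3, 1.28], [-10.3, 0, 0], 0],
    [[0, -1.49, 1.52], [-12, 0, 0], 0],
    [[0, -1.68, 1.76], [-13.8, 0, 0], 0],
  ],
  squeeze=60,
)

```text
time_s: 3.4
eef_pos: [521.5, -55.1, 103.6]
ee_rot: [0.241, 0.78, 0.551, 0.171]
force: [-15.3, 5.6, 13.2]
grip_width: 0.087
grip_force: 61.2
```

```bash
python3 -c "
from h import *
P=pose()
print(inc(liptool(S,.24),P),inc(liptool(S,0),P)[1])
for r in arc(P,np.arange(1,9)*.03): print(r)"
```

```text
([0.13, -0.21, -0.24], [-0.1, 0.1, -0.0]) [-13.8, 0.1, -0.0]
([-0.0, -0.23, 0.2], [-1.7, -0.0, -0.0])
([-0.0, -0.46, 0.4], [-3.4, -0.0, -0.0])
([-0.0, -0.68, 0.61], [-5.2, -0.0, -0.0])
([-0.0, -0.9, 0.83], [-6.9, -0.0, -0.0])
([-0.0, -1.1, 1.05], [-8.6, -0.0, -0.0])
([-0.0, -1.3, 1.28], [-10.3, -0.0, -0.0])
([-0.0, -1.5, 1.52], [-12.0, -0.0, -0.0])
([-0.0, -1.69, 1.76], [-13.8, -0.0, -0.0])
```

step_arm(
  increments=[
    [[0, -0.23, 0.2], [-1.7, 0, 0], 0],
    [[0, -0.46, 0.4], [-3.4, 0, 0], 0],
    [[0, -0.68, 0.61], [-5.2, 0, 0], 0],
    [[0, -0.9, 0.83], [-6.9, 0, 0], 0],
    [[0, -1.1, 1.05], [-8.6, 0, 0], 0],
    [[0, -1.3, 1.28], [-10.3, 0, 0], 0],
    [[0, -1.36, 1.36], [-10.9, 0, 0], 0],
    [[0, -1.36, 1.36], [-10.9, 0, 0], 0],
  ],
)

```text
time_s: 4.4
eef_pos: [525.0, -56.3, 113.6]
ee_rot: [0.291, 0.765, 0.537, 0.202]
force: [40.3, -16.0, -59.0]
grip_width: 0.085
grip_force: 169.5
```

Run:
```python
from h import *
from rig import ctrl
P=pose(); print(inc(liptool(S,0),P))
c=ctrl.capture("wrist"); s=ctrl.capture("scene")
im=np.zeros((600,640,3),np.uint8); im[:400]=c["img"]; im[400:]=cv2.resize(s["img"][170:257,200:340],None,fx=2.3,fy=2.3)[:200,:322].copy() if 0 else 0
b=cv2.resize(s["img"][165:265,240:340],(200,200)); im[400:,:200]=b
cv2.imwrite("pics/w2.png",im[...,::-1])
```

```text
([0.13, -1.2, 0.72], [-21.0, -0.3, 0.2])
```

View pics/w2.png

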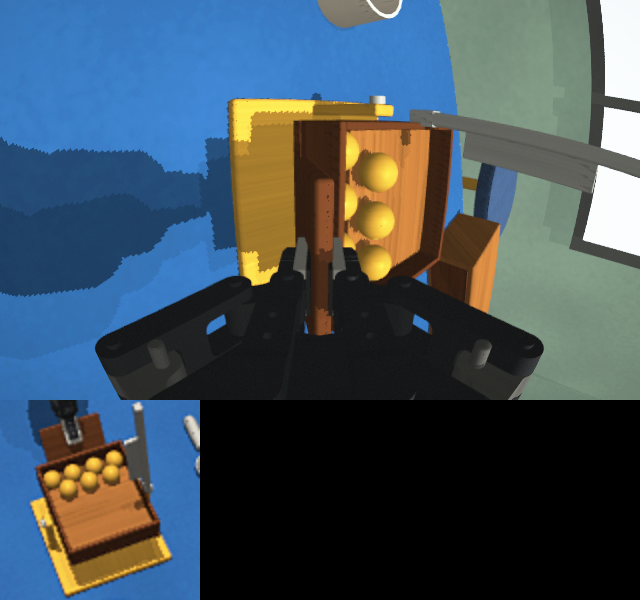

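The pockets seem filled, with three spares behind them. The arm, though, is off the arc (z 113) and pulling hard, so I check the joints for a limit.

Run:
```python
from h import *
from rig import ctrl
s=ctrl.sense(); print(s["joints"],s["dq"],s["force"],s["eef_pos"],s["grip_force"],s["tau"],s["time_s"])
P=pose(); print(inc(P,liptool(S,.22)),inc(P,liptool(S,.3)),inc(P,liptool(S,.42)))
```

```text
[-0.31798644  0.25385193  2.15517748 -1.23167746  0.02350386  1.2504789 ] [-0.00065318  0.00025353 -0.00041198 -0.01131834  0.00153559 -0.00770703] [ 39.38984859 -17.38730013 -58.04526118] [524.98488735 -56.32073471 113.43712202] 168.75487321056426 [ 6.48919791e+00 -6.12388444e+01 -2.44468153e+01 -1.52553194e-01
 -2.97044657e+00  2.18568672e-02] 4.5
([-0.12, -0.58, 0.65], [8.4, 0.4, -0.1]) ([-0.12, -1.24, 1.08], [3.8, 0.4, -0.1]) ([-0.12, -2.16, 1.82], [-3.0, 0.4, -0.0])
```

Run:
```python
from h import *
d=pickle.load(open("d0.pkl","rb")); c=d["scene"]
print("seen near-y (259,198.5) far-y (276,240) far+y (319,222.5) near+y (299,186.5)")
for q in (0,.15,.2,.25,.3,.37,.44):
    print(q,[np.round(proj(c,b2w(S,p,q)[0]),1).tolist() for p in ([-75,-65.5,32],[75,-65.5,32],[75,65.5,32],[-75,65.5,32])])
```

```text
seen near-y (259,198.5) far-y (276,240) far+y (319,222.5) near+y (299,186.5)
0 [[256.9, 198.0], [275.1, 246.2], [320.2, 230.2], [300.4, 184.0]]
0.15 [[256.7, 198.4], [274.4, 243.1], [319.8, 227.1], [299.7, 184.6]]
0.2 [[256.6, 198.7], [274.1, 242.0], [319.6, 225.9], [299.5, 184.9]]
0.25 [[256.6, 199.1], [273.8, 240.8], [319.4, 224.7], [299.3, 185.3]]
0.3 [[256.6, 199.5], [273.4, 239.6], [319.2, 223.5], [299.2, 185.8]]
0.37 [[256.7, 200.2], [272.9, 237.7], [318.8, 221.7], [299.1, 186.5]]
0.44 [[256.8, 201.0], [272.4, 235.9], [318.4, 219.8], [299.0, 187.3]]
```

step_arm(
  increments=[
    [[0, 0, 0], [0, 0, 0], 35],
    [[0, 0, 0], [0, 0, 0], 35],
    [[0, 0, 0], [0, 0, 0], 35],
    [[0, 0, 0], [0, 0, 0], 35],
  ],
)

```text
time_s: 5.0
eef_pos: [528.3, -55.2, 119.3]
ee_rot: [0.295, 0.762, 0.538, 0.208]
force: [-0.4, 0.4, 0.5]
grip_width: 0.348
grip_force: 0.0
```

Run:
```python
from h import *
from rig import ctrl
s=ctrl.sense(); print(s["joints"],s["force"],s["eef_pos"])
P=pose(); print(inc(P,liptool(S,.28)),inc(liptool(S,0),P))
d=pickle.load(open("d0.pkl","rb"))
c=ctrl.capture("wrist"); s=ctrl.capture("scene")
for q in (.25,.3,.35): print([np.round(proj(s,b2w(S,[-55,y,13],q)[0]),1).tolist() for y in (-46.5,-15.5,15.5,46.5)])
im=np.zeros((600,800,3),np.uint8); im[:,:600]=cv2.resize(s["img"][165:265,240:340],(600,600),interpolation=2); 
im[:250,400:]=cv2.resize(c["img"],(400,250),interpolation=3)
cv2.imwrite("pics/w3.png",im[...,::-1])
```

```text
[-0.31626162  0.24612361  2.151279   -1.23178806  0.01847619  1.25034394] [-0.38479909  0.40134998  0.49868482] [528.28939223 -55.1918336  119.30157491]
([-0.34, -1.68, 1.2], [5.7, 0.0, 0.0]) ([0.34, -0.75, 0.28], [-21.8, -0.0, -0.0])
[[265.9, 206.1], [276.0, 202.8], [286.1, 199.5], [296.0, 196.2]]
[[265.9, 206.6], [276.1, 203.2], [286.1, 199.9], [296.0, 196.7]]
[[265.9, 207.0], [276.1, 203.7], [286.1, 200.4], [296.0, 197.1]]
```

View pics/w3.png

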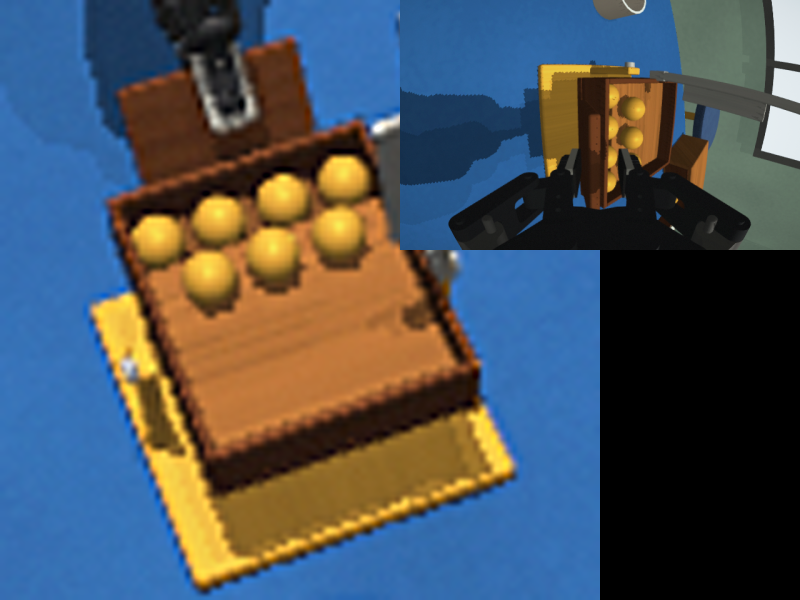

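The back row at 31 mm spacing sits in the four pockets, with three spares in front of it. The board now looks near 0.2 rad, so I'll back off, untwist the wrist, and push it again with loose fingers to be sure.

step_arm(
  increments=[
    [[0, 0, -3], [0, 0, 0], 35],
    [[0, 0, -6], [0, 0, 0], 35],
    [[0, 0, -7], [3, 0, 0], 35],
    [[0, 0, -7], [8, 0, 0], 35],
    [[0, 0, -7], [14, 0, 0], 35],
    [[0, 0, -7], [14, 0, 0], 35],
    [[0, 0, -7], [14, 0, 0], 35],
  ],
)

```text
time_s: 5.98
eef_pos: [483.2, -39.5, 169.4]
ee_rot: [0.2, 0.792, 0.559, 0.14]
force: [0.3, 0.1, -0.3]
grip_width: 0.346
grip_force: 0.0
```

```bash
cat >> h.py <<'E'
def loose(S,qpos,qori,back=0.):
    "TCP pose with grasp point on the lip at board angle qpos, tool tilted as for qori"
    g,R0=liptool(S,qpos,19.); R=liptool(S,qori)[1]
    return g+R[:,2]*(19-back),R
E
python3 - <<'E'
from h import *
from rig import ctrl
s=ctrl.sense(); print(s["joints"],s["force"],s["eef_pos"])
P=pose(); print(inc(liptool(S,0),P))
for b in (80,10): print(inc(P,loose(S,.2,.1,b)))
for q in (.25,.3,.35,.4): print(q,inc(loose(S,.2,.1,10),loose(S,q,.1,10)))
s=ctrl.capture("scene")
cv2.imwrite("pics/s4.png",cv2.resize(s["img"][165:265,240:340],(600,600),interpolation=2)[...,::-1])
E
```

```text
[-0.31659385  0.07958517  2.05229941 -0.02693859  0.51713689  0.04565289] [ 0.31208366  0.14293588 -0.25842027] [483.16778416 -39.48757206 169.36637083]
([0.31, -3.47, -6.08], [-7.7, -0.1, -0.0])
([-0.31, 1.14, -0.31], [2.0, 0.1, 0.0])
([-0.3, 0.9, 6.69], [2.0, 0.1, 0.0])
0.25 ([0.0, -0.43, 0.37], [0.0, 0.0, 0.0])
0.3 ([0.0, -0.85, 0.76], [0.0, 0.0, 0.0])
0.35 ([0.0, -1.24, 1.17], [0.0, 0.0, 0.0])
0.4 ([0.0, -1.62, 1.6], [0.0, 0.0, 0.0])
```

View pics/s4.png

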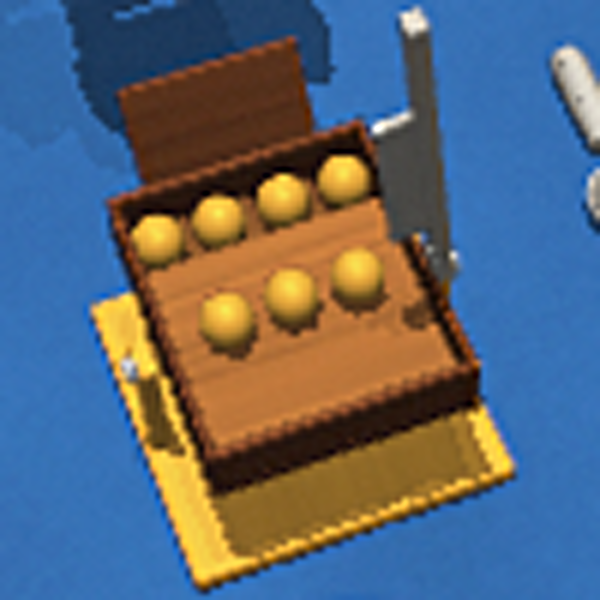

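The four pockets stay full and the spares are drifting back, so the board is a little below level. I re-enter around the lip with loose fingers to tip it past 0.3 again.

step_arm(
  increments=[
    [[-0.3, 1.1, 0], [2, 0, 0], 45],
    [[-0.3, 1.1, 0], [2, 0, 0], 45],
    [[-0.3, 1.1, 3.5], [2, 0, 0], 45],
    [[-0.3, 1.1, 6.5], [2, 0, 0], 45],
    [[-0.3, 1.1, 6.5], [2, 0, 0], 45],
    [[-0.3, 1.1, 6.5], [2, 0, 0], 45],
  ],
)

```text
time_s: 6.78
eef_pos: [520.3, -55.5, 118.6]
ee_rot: [0.185, 0.796, 0.562, 0.131]
force: [-0.0, -0.2, 0.4]
grip_width: 0.449
grip_force: 0.0
```

```bash
cat >> h.py <<'E'
def bar():
    "board angle from the -y wall's and far wall's top edge? -> saves crop only"
E
python3 - <<'E'
from h import *
P=pose(); print(P[0],inc(loose(S,.2,.1,10),P))
print(inc(P,loose(S,.38,.1,10)))
E
```

```text
[520.28079205 -55.52110564 118.63032808] ([0.04, 0.25, -0.32], [0.0, -0.0, -0.0])
([-0.04, -1.71, 1.74], [-0.0, 0.0, 0.0])
```

step_arm(
  increments=[
    [[0, -0.4, 0.3], [0, 0, 0], 25],
    [[0, -0.7, 0.5], [0, 0, 0], 25],
    [[0, -1.0, 0.7], [0, 0, 0], 25],
    [[0, -1.3, 0.9], [0, 0, 0], 25],
    [[0, -1.6, 1.1], [0, 0, 0], 25],
    [[0, -1.9, 1.3], [0, 0, 0], 25],
    [[0, -1.9, 1.3], [0, 0, 0], 25],
    [[0, -1.9, 1.3], [0, 0, 0], 25],
  ],
)

```text
time_s: 7.78
eef_pos: [511.1, -52.5, 98.7]
ee_rot: [0.187, 0.796, 0.561, 0.131]
force: [7.0, -2.3, -0.0]
grip_width: 0.253
grip_force: 2.7
```

Run:
```python
from h import *
from rig import ctrl
print(ctrl.sense()["force"],inc(loose(S,.2,.1,10),pose()))
s=ctrl.capture("scene"); 
cv2.imwrite("pics/s5.png",cv2.resize(s["img"][165:265,240:340],(600,600),interpolation=2)[...,::-1])
```

```text
[ 6.97880538 -2.34950271 -0.01327807] ([0.02, -1.5, 1.04], [-0.1, -0.0, -0.0])
```

View pics/s5.png

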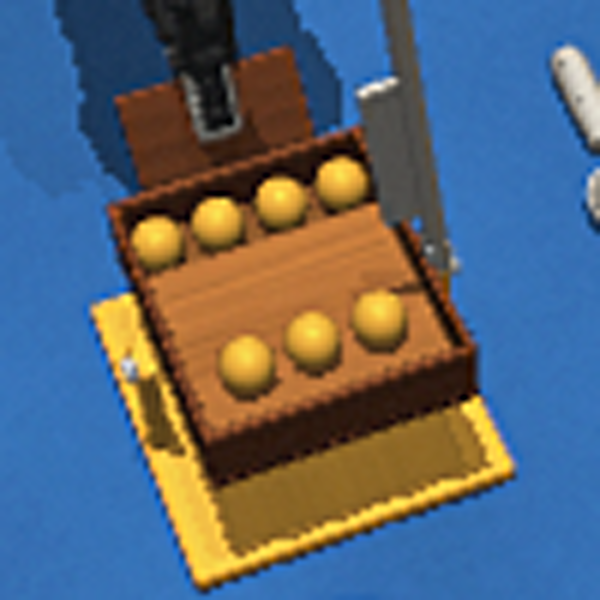

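The board is at about 0.3 rad with all four pockets full. I hold briefly, then go back.

Run:
```python
from h import *
P=pose()
for q,o in ((.3,.2),(.25,.22),(.2,.2)): print(q,o,inc(P,loose(S,q,o,6)))
```

```text
0.3 0.2 ([-0.02, 0.78, 0.11], [-5.6, 0.0, 0.0])
0.25 0.22 ([-0.02, 1.22, -0.28], [-6.7, 0.0, 0.0])
0.2 0.2 ([-0.02, 1.63, -0.65], [-5.6, 0.0, 0.0])
```

step_arm(
  increments=[
    [[0, 0, 0], [0, 0, 0], 25],
    [[0, 0, 0], [0, 0, 0], 25],
    [[0, 0.8, 0.1], [-5.6, 0, 0], 25],
    [[0, 1.2, -0.2], [-5.6, 0, 0], 25],
    [[0, 1.4, -0.4], [-5.6, 0, 0], 25],
    [[0, 1.6, -0.6], [-5.6, 0, 0], 0],
    [[0, 1.6, -0.6], [-5.6, 0, 0], 0],
    [[0, 1.6, -0.6], [-5.6, 0, 0], 0],
  ],
  squeeze=30,
)

```text
time_s: 8.82
eef_pos: [520.0, -55.5, 110.4]
ee_rot: [0.222, 0.786, 0.555, 0.157]
force: [-13.1, 2.9, 7.2]
grip_width: 0.092
grip_force: 29.4
```

Run:
```python
from h import *
from rig import ctrl
P=pose(); print(ctrl.sense()["joints"],inc(liptool(S,0),P))
for r in arc(P,-np.arange(1,9)*.025): print(r)
```

```text
[-0.32631431  0.25535716  2.0603548  -0.03131062  0.27477795  0.04332409] ([0.04, -1.78, 0.85], [-11.1, -0.0, -0.0])
([-0.0, 0.21, -0.16], [1.4, 0.0, -0.0])
([-0.0, 0.42, -0.32], [2.9, 0.0, -0.0])
([-0.0, 0.63, -0.47], [4.3, 0.0, -0.0])
([-0.0, 0.85, -0.61], [5.7, 0.0, -0.0])
([-0.0, 1.07, -0.76], [7.2, 0.0, -0.0])
([-0.0, 1.3, -0.89], [8.6, 0.0, -0.0])
([-0.0, 1.53, -1.02], [10.0, 0.0, -0.0])
([-0.0, 1.76, -1.14], [11.5, 0.0, -0.0])
```

step_arm(
  increments=[
    [[0, 0.21, -0.16], [1.4, 0, 0], 0],
    [[0, 0.42, -0.32], [2.9, 0, 0], 0],
    [[0, 0.63, -0.47], [4.3, 0, 0], 0],
    [[0, 0.85, -0.61], [5.7, 0, 0], 0],
    [[0, 1.07, -0.76], [7.2, 0, 0], 0],
    [[0, 1.3, -0.89], [8.6, 0, 0], 0],
    [[0, 1.53, -1.02], [10, 0, 0], 0],
    [[0, 1.7, -1.12], [11.1, 0, 0], 0],
  ],
)

```text
time_s: 9.82
eef_pos: [528.5, -58.6, 129.0]
ee_rot: [0.145, 0.804, 0.567, 0.102]
force: [-3.7, 1.1, -0.3]
grip_width: 0.086
grip_force: 29.2
```

Run:
```python
from h import *
from rig import ctrl
print(inc(liptool(S,0),pose()),ctrl.sense()["force"])
a=ctrl.capture("scene"); d=pickle.load(open("d0.pkl","rb"))["scene"]
f=lambda s:cv2.resize(s["img"][165:265,240:340],(400,400),interpolation=2)
cv2.imwrite("pics/s6.png",np.hstack([f(a),f(d)])[...,::-1])
```

```text
([0.03, -0.27, -0.58], [0.0, -0.0, 0.0]) [-3.69762414  1.10996808 -0.32288888]
```

View pics/s6.png

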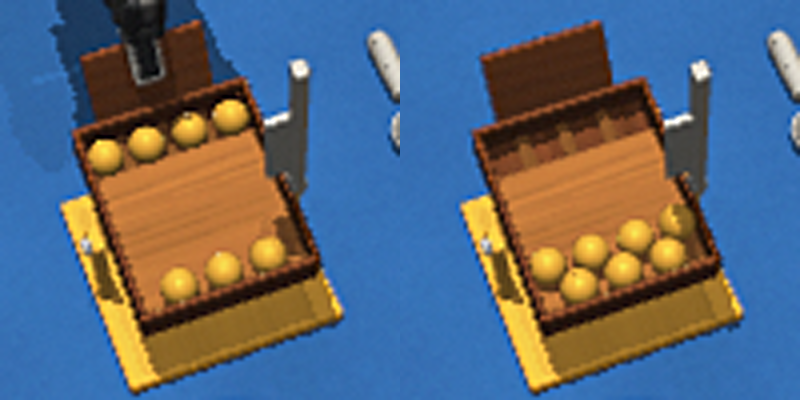

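The board matches its starting picture (far wall and keeper tip at the same pixels), with four pockets full and three spares in the channel. I press it lightly onto the stop, release and back off.

step_arm(
  increments=[
    [[0, 0.25, -0.15], [1.2, 0, 0], 0],
    [[0, 0.25, -0.15], [1.2, 0, 0], 0],
    [[0, 0.1, 0], [0, 0, 0], 45],
    [[0, 0.1, 0], [0, 0, 0], 45],
    [[0, 0.1, -4], [0, 0, 0], 45],
    [[0, 0.1, -8], [0, 0, 0], 45],
    [[0, 0.1, -12], [0, 0, 0], 45],
    [[0, 0.1, -14], [0, 0, 0], 45],
  ],
)

```text
time_s: 10.88
eef_pos: [483.5, -42.4, 263.0]
ee_rot: [0.148, 0.803, 0.567, 0.104]
force: [-0.9, 0.8, 0.1]
grip_width: 0.454
grip_force: 0.0
```

Run:
```python
from h import *
from rig import ctrl
d=pickle.load(open("d0.pkl","rb")); w1=pickle.load(open("w1.pkl","rb"))
c=ctrl.capture("scene")
# keeper angle: bar's tip centre (end face) seen in scene crop at ~ (300,70)/4 -> px; in top crop (630,33)
u=np.array([240+300/4,165+69/4]); t=d["top"]; ut=(310+(630-502)/3.6,172+33/3.6)
p,e=tri(c,u,t,ut); print("tip tri",np.round(p),e)
for th in (1.45,1.55,1.65,1.75):
    w=b2w(S,[16,69-181*np.cos(th),40+181*np.sin(th)])[0]; print(th,np.round(w),np.round(proj(c,w),1),u,np.round(proj(t,w),1),np.round(ut,1), np.round(proj(w1,w,True)))
    v=b2w(S,[16,69,40])[0]
print(np.round(proj(c,v)),np.round(proj(w1,v,True)))
print(pose()[0],inc(pose(),keeptool(S,1.6,0,90)))
```

```text
tip tri [690. -60. 288.] 3.625164570033983
1.45 [688. -66. 286.] [311.9 183.8] [315.   182.25] [347.  181.3] [345.6 181.2] [619. 180.]
1.55 [695. -49. 287.] [319.1 181.3] [315.   182.25] [341.8 179.2] [345.6 181.2] [624. 153.]
1.65 [701. -32. 287.] [326.1 179.1] [315.   182.25] [336.4 177.2] [345.6 181.2] [626. 126.]
1.75 [706. -15. 284.] [332.9 177.3] [315.   182.25] [331.1 175.5] [345.6 181.2] [624.  98.]
[314. 210.] [424. 121.]
[483.80785787 -42.40747833 264.77471094] ([7.32, 22.64, 0.44], [33.5, 0.0, 0.0])
```

```bash
cat >> h.py <<'E'
def push(S,th,r,gap=0.,off=11.):
    "vertical closed-finger TCP whose -y bottom edge rests on the keeper's upper face, r from the pivot"
    k=np.array([16,69-r*np.cos(th)+(5+gap)*np.sin(th),40+r*np.sin(th)+(5+gap)*np.cos(th)])
    p=b2w(S,k)[0]; yaw=S[2]; ys=np.array([-np.sin(yaw),np.cos(yaw),0]); xs=np.array([np.cos(yaw),np.sin(yaw),0])
    return p+off*ys,np.c_[ys,xs,[0,0,-1]]
E
python3 - <<'E'
from h import *
P=pose(); A=push(S,1.49,130,40); ys=A[1][:,0]; xs=A[1][:,1]
W=(A[0]-110*xs+20*ys+[0,0,30],A[1])
print(P[0],W[0],A[0]); print(inc(P,W)); print(inc(W,A)); 
B=push(S,1.49,130,0)
for th,r in ((1.35,131),(1.2,133),(1.05,135),(.9,138),(.75,141),(.6,145),(.45,149),(.3,152),(.15,154),(0,155)):
    print(th,inc(A,push(S,th,r)), np.round(push(S,th,r)[0]))
E
```

```text
[483.80785787 -42.40747833 264.77471094] [604.43952834  56.6683049  270.6478602 ] [701.36152837   0.93567612 240.6478602 ]
([13.38, 7.72, 2.34], [21.0, 0.0, 0.0])
([-2.0, 11.0, 3.0], [0.0, 0.0, 0.0])
1.35 ([-5.82, -0.09, 0.42], [0.0, 0.0, 0.0]) [681. -54. 236.]
1.2 ([-7.79, -0.16, 0.73], [0.0, 0.0, 0.0]) [674. -72. 233.]
1.05 ([-9.72, -0.29, 1.33], [0.0, 0.0, 0.0]) [666. -90. 227.]
0.9 ([-11.62, -0.48, 2.15], [0.0, 0.0, 0.0]) [ 658. -107.  219.]
0.75 ([-13.41, -0.72, 3.26], [0.0, 0.0, 0.0]) [ 650. -123.  208.]
0.6 ([-15.12, -1.02, 4.61], [0.0, 0.0, 0.0]) [ 641. -138.  195.]
0.45 ([-16.64, -1.38, 6.24], [0.0, 0.0, 0.0]) [ 633. -151.  178.]
0.3 ([-17.81, -1.81, 8.15], [0.0, 0.0, 0.0]) [ 625. -161.  159.]
0.15 ([-18.59, -2.28, 10.28], [0.0, 0.0, 0.0]) [ 618. -167.  138.]
0 ([-18.94, -2.77, 12.52], [0.0, 0.0, 0.0]) [ 612. -168.  115.]
```

step_arm(
  increments=[
    [[13.4, 7.7, 2.3], [21, 0, 0], 0],
    [[13.4, 7.7, 2.3], [21, 0, 0], 0],
    [[13.4, 7.7, 2.3], [21, 0, 0], 0],
    [[13.4, 7.7, 2.3], [21, 0, 0], 0],
    [[13.4, 7.7, 2.3], [21, 0, 0], 0],
    [[13.4, 7.7, 2.3], [21, 0, 0], 0],
  ],
)

```text
time_s: 11.68
eef_pos: [603.4, 56.2, 266.4]
ee_rot: [-0.002, 0.817, 0.576, -0.002]
force: [0.9, 0.3, 0.0]
grip_width: 0.001
grip_force: 0.0
```

step_arm(
  increments=[
    [[-2, 5, 1.5], [0, 0, 0], 0],
    [[-2, 11, 3], [0, 0, 0], 0],
    [[-2, 11, 3], [0, 0, 0], 0],
    [[-2, 11, 3], [0, 0, 0], 0],
  ],
)

```text
time_s: 12.18
eef_pos: [700.1, 1.1, 236.2]
ee_rot: [-0.002, 0.817, 0.576, -0.001]
force: [-0.3, 0.1, 0.5]
grip_width: 0.0
grip_force: 0.0
```

Run:
```python
from h import *
from rig import ctrl
print(ctrl.sense()["force"],inc(pose(),push(S,1.49,130,40)),inc(pose(),push(S,1.2,133,0)))
```

```text
[-0.29675488  0.06817088  0.52767593] ([0.03, 0.12, -0.45], [-0.3, 0.0, -0.0]) ([-7.76, -0.04, 0.28], [-0.3, 0.0, -0.0])
```

step_arm(
  increments=[
    [[-2.5, 0, 0], [0, 0, 0], 0],
    [[-4.5, 0, 0], [0, 0, 0], 0],
    [[-5.8, 0, 0], [0, 0, 0], 0],
    [[-6.8, 0, 0.1], [0, 0, 0], 0],
    [[-7.8, 0, 0.3], [0, 0, 0], 0],
    [[-8.7, -0.1, 0.6], [0, 0, 0], 0],
    [[-9.7, -0.2, 0.9], [0, 0, 0], 0],
    [[-10.6, -0.3, 1.3], [0, 0, 0], 0],
  ],
)

```text
time_s: 13.18
eef_pos: [661.9, -98.2, 222.0]
ee_rot: [-0.002, 0.817, 0.577, -0.002]
force: [0.5, 0.5, -0.1]
grip_width: -0.001
grip_force: 0.4
```

Run:
```python
from h import *
from rig import ctrl
P=pose(); print(ctrl.sense()["force"],P[0])
for th,r in ((1.05,135),(.9,138),(.75,141),(.6,145),(.45,149),(.3,152),(.15,154),(0,155)): print(th,inc(P,push(S,th,r))[0])
s=ctrl.capture("scene"); cv2.imwrite("pics/s7.png",cv2.resize(s["img"][125:265,220:380],(640,560),interpolation=2)[...,::-1])
```

```text
[ 0.5427422   0.48365116 -0.09929676] [661.93752799 -98.15092839 222.02684607]
1.05 [0.94, 0.09, -0.53]
0.9 [-0.97, -0.08, 0.29]
0.75 [-2.75, -0.32, 1.41]
0.6 [-4.46, -0.62, 2.75]
0.45 [-5.98, -0.97, 4.38]
0.3 [-7.15, -1.38, 6.3]
0.15 [-7.93, -1.84, 8.43]
0 [-8.27, -2.32, 10.67]
```

View pics/s7.png

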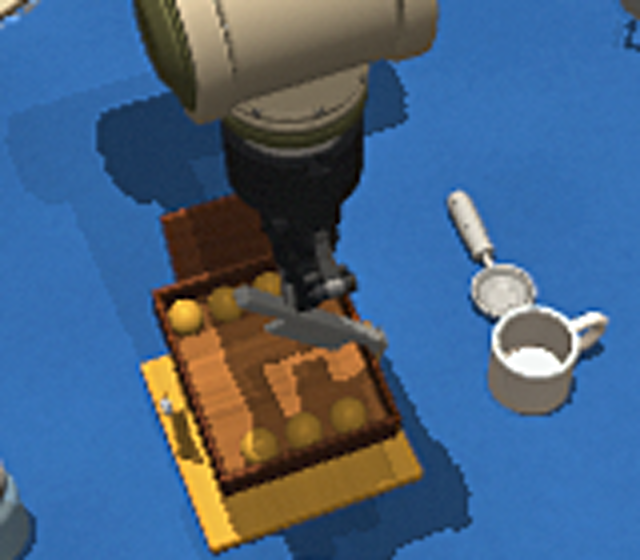

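The keeper is swinging down under the fingers (pivot (380,345), tip (240,295)), and the chocolates are in place. I carry on along the arc.

step_arm(
  increments=[
    [[-1.0, -0.1, 0.3], [0, 0, 0], 0],
    [[-1.9, -0.2, 0.8], [0, 0, 0], 0],
    [[-2.8, -0.3, 1.4], [0, 0, 0], 0],
    [[-3.6, -0.5, 2.1], [0, 0, 0], 0],
    [[-4.5, -0.6, 2.8], [0, 0, 0], 0],
    [[-5.3, -0.8, 3.6], [0, 0, 0], 0],
    [[-6.0, -1.0, 4.4], [0, 0, 0], 0],
    [[-6.6, -1.2, 5.3], [0, 0, 0], 0],
  ],
)

```text
time_s: 14.22
eef_pos: [628.2, -156.1, 168.9]
ee_rot: [-0.002, 0.817, 0.577, -0.002]
force: [0.2, 0.6, 0.7]
grip_width: -0.004
grip_force: 0.3
```

step_arm(
  increments=[
    [[-0.5, -0.2, 1.0], [0, 0, 0], 0],
    [[-0.9, -0.4, 2.1], [0, 0, 0], 0],
    [[-1.3, -0.6, 3.1], [0, 0, 0], 0],
    [[-1.5, -0.8, 4.2], [0, 0, 0], 0],
    [[-1.6, -1.0, 4.9], [0, 0, 0], 0],
    [[-1.6, -1.0, 4.9], [0, 0, 0], 0],
  ],
)

```text
time_s: 14.98
eef_pos: [613.1, -167.2, 120.0]
ee_rot: [-0.003, 0.817, 0.577, -0.002]
force: [1.1, 0.5, 0.8]
grip_width: -0.001
grip_force: 0.0
```

Run:
```python
from h import *
from rig import ctrl
P=pose(); print(ctrl.sense()["force"],P[0],inc(P,push(S,0,155)))
```

```text
[1.05514284 0.53723474 0.82760173] [ 613.14765518 -167.21424176  119.97615998] ([-0.14, -0.1, 0.45], [-0.4, 0.0, 0.0])
```

step_arm(
  increments=[
    [[0, 0, 0.2], [0, 0, 0], 0],
    [[0, 0, 0.4], [0, 0, 0], 0],
    [[0, 0, 0.5], [0, 0, 0], 0],
    [[0, 0, 0.6], [0, 0, 0], 0],
    [[0, 0, 0.7], [0, 0, 0], 0],
    [[0, 0, 0.7], [0, 0, 0], 0],
  ],
)

```text
time_s: 15.72
eef_pos: [613.7, -167.4, 115.4]
ee_rot: [-0.001, 0.817, 0.577, -0.001]
force: [-4.2, 1.5, 12.6]
grip_width: 0.003
grip_force: 5.4
```

step_arm(
  increments=[
    [[0, 0, 0.2], [0, 0, 0], 0],
    [[0, 0, 0.2], [0, 0, 0], 0],
  ],
)

```text
time_s: 15.98
eef_pos: [613.8, -167.5, 115.0]
ee_rot: [-0.001, 0.817, 0.577, -0.001]
force: [-7.7, 2.4, 22.3]
grip_width: -0.002
grip_force: 9.8
```

step_arm(
  increments=[
    [[0, 0, -2], [0, 0, 0], 0],
    [[0, 0, -6], [0, 0, 0], 0],
    [[0, 0, -12], [0, 0, 0], 0],
    [[0, -6, -15], [0, 0, 0], 0],
    [[0, -12, -15], [0, 0, 0], 0],
    [[0, -18, -15], [0, 0, 0], 0],
    [[0, -18, -15], [0, 0, 0], 0],
    [[0, -18, -15], [0, 0, 0], 0],
  ],
)

```text
time_s: 16.98
eef_pos: [445.2, -107.6, 263.1]
ee_rot: [-0.001, 0.817, 0.576, -0.001]
force: [0.5, 0.1, -0.8]
grip_width: -0.006
grip_force: 0.0
```

Run:
```python
from h import *
from rig import ctrl
s=ctrl.capture("scene"); t=ctrl.capture("top"); d=pickle.load(open("d0.pkl","rb"))
print(ctrl.sense()["eef_pos"],ctrl.sense()["force"])
hsv=cv2.cvtColor(s["img"],cv2.COLOR_RGB2HSV)
# keeper: grey low-saturation pixels near board
m=cv2.inRange(hsv,(0,0,50),(180,70,255)); k=np.zeros_like(m); k[170:255,250:330]=m[170:255,250:330]
n,l,st,ce=cv2.connectedComponentsWithStats(k); print([(st[i].tolist()) for i in range(1,n) if st[i][4]>8])
ys,xs=np.nonzero(l==1+np.argmax(st[1:,4])); i=xs.argmin(); j=xs.argmax(); print("keeper ends",(xs[i],ys[i]),(xs[j],ys[j]))
for th in (0,.08,.16): print(th,[np.round(proj(s,b2w(S,[16,69-r*np.cos(th),43+r*np.sin(th)])[0]),1).tolist() for r in (0,181)])
# gold blobs
g=cv2.inRange(hsv,(18,110,150),(32,255,255)); b=np.zeros_like(g); b[175:250,255:322]=g[175:250,255:322]
print("pocket/channel predictions")
for p in [[-56,y,13] for y in (-46.5,-15.5,15.5,46.5)]+[[57,y,23] for y in (-30,0,30)]:
    u=proj(s,b2w(S,p)[0]); x,y=np.round(u).astype(int); print(np.round(u,1),(b[y-3:y+4,x-3:x+4]>0).mean().round(2))
for nme,c in (("jar",(212,250)),("saucer",(298,286)),("cup",(353,214)),("spoon",(343,190))):
    x,y=c; D=cv2.absdiff(s["img"],d["scene"]["img"])[y-20:y+20,x-18:x+18].max(2); print(nme,(D>40).mean().round(3))
```

```text
[ 445.59777066 -107.73904248  262.58203161] [ 0.78181166  0.26700816 -0.22381834]
[[251, 207, 66, 25, 332]]
keeper ends (np.int64(251), np.int64(228)) (np.int64(316), np.int64(209))
0 [[313.7, 209.6], [251.1, 231.0]]
0.08 [[313.7, 209.6], [251.0, 229.1]]
0.16 [[313.7, 209.6], [251.2, 227.0]]
pocket/channel predictions
[265.8 204.4] 0.84
[276.1 201. ] 0.8
[286.3 197.7] 0.67
[296.3 194.4] 0.73
[285.2 236.9] 0.78
[295.4 233.3] 0.8
[305.6 229.7] 0.67
jar 0.0
saucer 0.0
cup 0.0
spoon 0.0
```

The keeper met a firm stop at TCP z of 115 mm, the height predicted for shut. All seven chocolates are where they should be and the crockery is unmoved, so I hand in.

```bash
python3 -c "
from rig import ctrl
print(ctrl.finish_job())"
```

```text
the job is handed in; nothing more can be done
None
```

The job is handed in at about 17 s of the 61 s, but the hand-in returned no verdict: all four pockets hold a chocolate, the three spares are in the channel, the board is back on its stop, the keeper is pressed down to its stop, and the nearby crockery (jar, saucer, cup, spoon) looks unmoved in the camera images; I did not check the jug and glass.

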